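# Air the drying cabinet through the top half of its split door

## Task

Air the drying cabinet: draw the upper bolt all the way back and swing the top half of the split door wide open, to a right angle or thereabouts, leaving the bottom half shut and bolted. Also crank the handwheel on the roof anticlockwise, regripping as needed, until its peg stands over the rib at the front of the roof. Do not shift the other things on the bench.

Things in the scene. Friction and masses are not known exactly. Their poses are not given: they have to be found in the camera images.
- cabinet: Grey bench-top drying cabinet, fixed, 165 deep (x) x 280 wide (y) x 241 high; origin at the centre of its underside, front (x = -82.5) facing its own -x, towards the robot. Split door: upper leaf z 124 to 229, lower leaf z 16 to 121, each 188 wide, 12 thick, hinged at the left, flush with the front; each has its own bolt on the 68 wide front post to the right.
- vent_flap (a joint): Vent flap on the roof right of the wheel (cabinet y -83 to -127), rad; driven by the wheel at 0.35 of its angle, its inner edge rises up to 38 above the roof.
- upper_leaf (a joint): Upper door leaf, rad: 0 shut, grows as it swings out towards the robot about its vertical left-hand edge, stop at 1.9; light friction, it stays where it is left. While its bolt is shot it moves less than 0.03.
- upper_leaf_hinge (a point): Lower end of the upper leaf's vertical hinge axis: at cabinet x -82.5, y +118, z 124. Turns with the leaf (axes equal the cabinet's when shut).
- upper_leaf_handle (a point): Grip point on the upper leaf's handle: a dark round upright bar of 12 mm diameter, 36 in front of the leaf's face and 130 from the hinge axis, z 166 to 222 with a level stay back to the leaf at each end (top of it at z 228); the point lies on the bar's axis at z 208.
- upper_bolt (a joint): Upper bolt, m: 0 fully shot (its tip reaches 16 mm across the front of the upper leaf), grows as it is drawn to the robot's right (cabinet -y), stop at 0.032; the leaf is free from 0.018 on, drawn fully home is 0.032. Friction 1.5 N, stays where left.
- upper_bolt_pin (a point): Point near the top of the upper bolt's upright steel pin (12 mm diameter, rounded 15 mm head, free from z 191 to its top at z 233), 34 in front of the cabinet's front face; the point is on the pin's axis at z 215, at cabinet y -100 when shot.
- lower_leaf (a joint): Lower door leaf, rad, same sense: 0 shut.
- lower_bolt (a joint): Lower bolt, m: 0 shot, grows when drawn; same form as the upper one, 115 mm lower (pin up to z 118).
- vent_wheel (a joint): Handwheel angle, rad: 0 vent shut, grows anticlockwise seen from above and raises the vent flap; stop at 2.9. At 2.4 its peg stands exactly over the rib on the roof (the set position). Friction about 0.1 Nm, stays where left.
- wheel_center (a point): Centre of the handwheel in the plane of its rim, 42 above the roof (z 283), at cabinet x +8, y +30; vertical axis. Dark rim: round bar 12 thick, mean radius 53. Three spokes 9 thick, 120 degrees apart, one under the peg; hub radius 11.
- wheel_peg (a point): Middle of the short steel peg (15 wide, rising 17 above the top of the rim) that stands on the rim over one spoke, 53 from the wheel's axis. The fixed index rib, 30 long x 6 wide, lies on the roof running straight from under the front of the wheel to the front face (cabinet -x of the wheel's axis).
- solenoid_upright: Bystander: dark brown solenoid body standing on its disc, 70x70x103; origin at the centre of its underside.
- solenoid_side: Bystander: dark brown solenoid body lying down, 62x124x60; origin at the centre of its underside.
- loose_coil_a: Bystander: wound orange-red coil on a white bobbin, 47x46x57; origin at the centre of its underside.
- loose_coil_b: Bystander: wound orange-red coil on a white bobbin, 54x46x56; origin at the centre of its underside.
- varnish_tin: Bystander: open varnish tin with a dauber in it, 69x70x122; origin at the centre of its underside.
- reel: Bystander: reel of solder wire, 58x76x53; origin at the centre of its underside.
- tape: Bystander: flat roll of tape, 64x64x18; origin at the centre of its underside.

How it is judged:
By the outcome, as a careful person would: the job done as asked, in the order asked, and still so for the second after the job is handed in, with the robot touching nothing.
It also fails if it takes over 64 s, if anything falls off the work surface, if the arm or the gripper's body presses on something with over 40 N, if the wrist force passes 120 N, or if a joint passes its speed limit or range.

## Robot

A 6-joint arm with a two-finger parallel gripper is mounted at the origin on a cart in front of the work surface, level with it; the furniture and walls round the work are solid. World frame = base frame: x ahead of the robot, y to its left, z up, the work surface at z = 0. Lengths are in m, angles in rad, forces in N, time in s.
With the tool pointing down it reaches from about 0.25 to 0.775 m from the base axis. Payload 8.9 kg.
Tool frame: the origin (TCP) lies on the centre line of the jaws, within the pads' length; the fingertips stand 25 mm ahead of it and the grasp point (between the pads) lies 6 mm ahead of it; z points along the fingers, x is the direction in which the jaws open and shut, and the axes are right-handed (so a half turn about z gives the same grasp; the last joint's range is limited). The gripper opens to 85 mm and grips with 20 to 120 N. Pads are 22 mm wide; open, the fingers measure 114 mm over their backs; the gripper's body (76 mm by 85 mm) begins 54 mm behind the grasp point. The pads swing forward as they close: fully open they stand 13 mm farther back than shut.
Start: joints at [1.168, 0.291, -0.153, 1.127, 0, 1.431], TCP at [0.137, 0.507, 0.256] pointing down, gripper open.
Joint ranges: [-2.52, 2.52], [-0.91, 1.74], [-1.3, 1.37], [-1.96, 2.02], [-1.52, 1.47], [-3.14, 3.14]. Speed limits (rad/s): [2.22, 2.22, 2.79, 3.14, 3.14, 3.14].

## Interface

Orientations are given as [roll, pitch, yaw] about the fixed x, y, z axes, in that order (R = Rz(yaw) Ry(pitch) Rx(roll)).
In Python, from bench import telemetry, optics, job gives the robot as it stands.
- The arm moves only by the tool carry_out, never from a script. Its argument "rows" is a list of rows, each a list of 5 numbers: the shift along the tool's x, y, z in mm, then the turn about the tool's z in degrees, then the closure in counts, from 0 (fully open) to 255 (shut). In form: [[dx, dy, dz, spin, jaw], ...]. A call has 1 to 12 rows; each row is the pose to reach, as a shift and turn from the pose commanded when the call began, along the tool's axes at that moment; what a row does not reach only later rows make up. A row lasts 1/8 s, in which the tool goes at most 62.5 mm and 10.7 degrees, less where a joint would pass 70% of its speed; a pose out of reach is approached as far as the arm can. A call with a gripper value outside its range is refused whole. The fingers move at their own pace and stop on an object; "squeeze" is the grip in N (left out, the last holds). Time passes only in rows, so rows that repeat a pose let the fingers close. It gives the time, the measured TCP pose, the force and the opening at its end, in the units of the state.
- telemetry.get_obs(): the state, without advancing time (a new reading comes with each control period).
- optics.camera(name): name is "scene" or "side" or "wrist"; returns a dict with "img" (400x640x3 uint8, red, green, blue), "depth" (400x640 float32, m along the optical axis (not along the pixel's ray), 0 where there is no reading), "vfov" (degrees; the focal length in pixels is half the picture's height over the tangent of half this angle, whatever the lens; pixels are square), "cx", "cy" (the principal point, pixels), "eye" and "rotation" of the camera in the world; the wrist camera has in their place "hand_eye" (4x4, takes a point from camera to tool coordinates, whose origin is the TCP and whose axes are the tool frame's). Camera axes: x right, y down, z forward; pixel columns grow to the right and rows downward; lengths in m; the calibration is good to about 2 mm. A picture is of the moment at which its call begins: read the wrist's pose just before it.
- job.hand_in(): hands the job in, once; it reports no verdict.
The state is a dict: "clock": time; "joints": joint angles; "qd": joint speeds; "joint_efforts": joint torques, N m; "ee_pos": TCP position; "ee_rot": TCP orientation; "contact_force": force on the tool from outside, world axes, zero at the start; "moment": the same for the moment, N m; "gripper_width": finger opening in m.
Only numpy, scipy, OpenCV 4.12 (cv2) and the standard library are available. Lean on these libraries where they do the work, as an engineer would, in place of code of your own. Each camera call takes 0.05 s, during which the arm holds its last target. There are 200 camera calls.

## Working session

There is one attempt and no reset: what is moved stays moved. The work goes in short steps, Python scripts to look and compute and a tool call to move; the robot and the scene stay as the last step left them, time stands still between calls to the robot, and variables do not carry over. Pictures are saved under pics/ and viewed, about 8 in all and at most 12, crops included, and the job is handed in when it is done.

Besides the shell and the picture viewer there is one more tool, called after "Call:" as name(argument=value, ...) on one line, values as JSON. carry_out: Moves the arm, as the interface text tells. Its arguments: {"type":"object","properties":{"rows":{"type":"array","items":{"type":"array","items":{"type":"number"}}},"squeeze":{"type":"number"}},"required":["rows"]}

```bash
mkdir -p pics; ls; cat > h.py <<'E'
import numpy as np,cv2
from scipy.spatial.transform import Rotation as R
from bench import telemetry,optics,job
def cam(n):
    o=telemetry.get_obs(); c=optics.camera(n)
    f=200/np.tan(np.radians(c['vfov'])/2)
    v,u=np.mgrid[0:400,0:640]; d=c['depth']
    P=np.stack([(u-c['cx'])/f*d,(v-c['cy'])/f*d,d],-1)
    if n=='wrist':
        H=np.array(c['hand_eye']); P=P@H[:3,:3].T+H[:3,3]
        P=P@R.from_euler('xyz',o['ee_rot']).as_matrix().T+np.array(o['ee_pos'])
    else: P=P@np.array(c['rotation']).T+np.array(c['eye'])
    P[d==0]=np.nan
    return c['img'],P
def save(n,img): cv2.imwrite('pics/'+n,cv2.cvtColor(img,cv2.COLOR_RGB2BGR))
E
python3 - <<'E'
from h import *
for n in('scene','side'):
    i,P=cam(n); save(n+'0.png',i); np.save(n+'0.npy',P)
print({k:np.round(v,3) for k,v in telemetry.get_obs().items()})
E
```

```text
picsTraceback (most recent call last):
  File "<stdin>", line 3, in <module>
  File "h.py", line 12, in cam
    else: P=P@np.array(c['rotation']).T+np.array(c['eye'])
            ~~~~~~~~~~~~~~~~~~~~~~~~~~~^~~~~~~~~~~~~~~~~~~
ValueError: operands could not be broadcast together with shapes (400,640) (3,)
```

```bash
sed -i "s/np.array(c\['rotation'\])/rot(c['rotation'])/" h.py; cat >> h.py <<'E'
def rot(a):
    a=np.array(a,float)
    return a if a.ndim==2 else R.from_euler('xyz',a).as_matrix() if a.size==3 else R.from_quat(a).as_matrix()
E
python3 - <<'E'
from h import *
for n in('scene','side'):
    i,P=cam(n); save(n+'0.png',i); np.save(n+'0.npy',P)
    c=optics.camera(n); print(c['eye'],c['rotation'],c['vfov'],c['cx'],c['cy'])
print({k:np.round(v,3) for k,v in telemetry.get_obs().items()})
E
```

```text
[-0.04267724 -0.83341605  0.83182778] [-2.14478082  0.02267985 -0.62354715] 54.86323998503395 321.3405097534635 198.47072396592048
[0.19422856 1.09078478 1.07005488] [-2.2255385  -0.01439341 -2.8271593 ] 43.884827234635864 317.5299214698228 197.08721645639181
{'clock': np.float64(0.25), 'joints': array([ 1.168,  0.291, -0.154,  1.127,  0.   ,  1.431]), 'qd': array([ 0.001, -0.001,  0.002,  0.   ,  0.   ,  0.   ]), 'joint_efforts': array([ 0.0000e+00, -5.3668e+01,  3.3120e+01,  1.1000e-02, -0.0000e+00,
        0.0000e+00]), 'ee_pos': array([0.137, 0.507, 0.256]), 'ee_rot': array([-3.142e+00,  1.000e-03,  1.307e+00]), 'contact_force': array([-0.172,  0.685,  0.261]), 'moment': array([ 0.026, -0.015, -0.008]), 'gripper_width': np.float64(0.085)}
```

View pics/scene0.png

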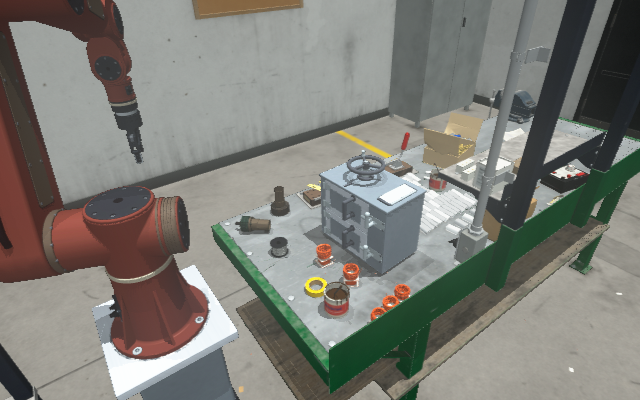

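View pics/side0.png

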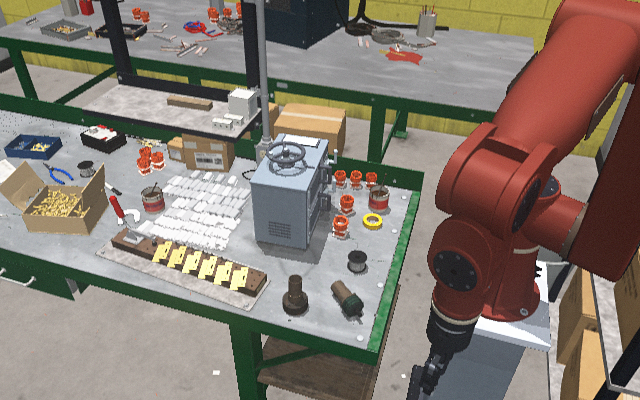

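```bash
python3 - <<'E'
from h import *
pts=[]
for n,b in(('scene',(290,450,140,290)),('side',(230,345,115,250))):
    P=np.load(n+'0.npy')[b[2]:b[3],b[0]:b[1]].reshape(-1,3)
    h=np.histogram(P[:,2],np.arange(.2,.34,.005)); print(h[0])
    q=P[(P[:,2]>.235)&(P[:,2]<.247)]
    q=q[np.linalg.norm(q[:,:2]-np.median(q[:,:2],0),axis=1)<.2]
    r=cv2.minAreaRect((q[:,:2]*1000).astype(np.float32)); print(n,len(q),np.median(q[:,2]),r); pts.append(q)
    print(cv2.boxPoints(r))
q=np.vstack(pts); r=cv2.minAreaRect((q[:,:2]*1000).astype(np.float32)); print(r,cv2.boxPoints(r))
s=cv2.imread('pics/scene0.png')[140:280,290:450]; t=cv2.imread('pics/side0.png')[120:260,230:350]
cv2.imwrite('pics/c1.png',np.hstack([cv2.resize(s,(400,350),interpolation=3),cv2.resize(t,(300,350),interpolation=3)]))
E
```

```text
[ 158  154  170  168  196  197  140  242 1910  448   42    2    3   10
    4   14  100  259   74   13    7    3    0    0    0    0    0    0]
scene 2281 0.24207769075473284 ((636.9583740234375, -99.53501892089844), (204.46531677246094, 287.3357849121094), 3.3399412631988525)
[[ 526.52924   37.93277]
 [ 543.2695  -248.91495]
 [ 747.3875  -237.0028 ]
 [ 730.6473    49.84491]]
[ 121  121  161  197  174  179  263 1511  800  179   39   44   23    5
    8   64  173  225   21    6    8    1    0    0    0    0    0    0]
side 2328 0.2393453385213496 ((652.1771240234375, -96.29949951171875), (172.2168426513672, 293.636962890625), 4.266666412353516)
[[ 555.3843     43.70575 ]
 [ 577.23047  -249.11743 ]
 [ 748.97     -236.30475 ]
 [ 727.1238     56.518433]]
((636.841796875, -97.53628540039062), (204.46531677246094, 294.1551818847656), 3.3399412631988525) [[ 526.21405   43.33542]
 [ 543.3515  -250.32013]
 [ 747.46954 -238.40799]
 [ 730.3321    55.24756]]
```

View pics/c1.png

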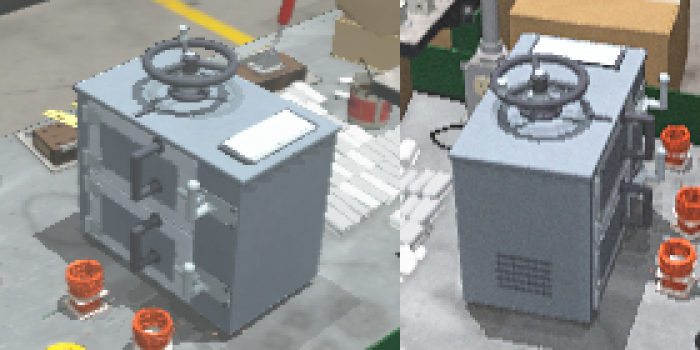

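```bash
cat >> h.py <<'E'
def fit_cab(sets,x0):
    """fit origin x,y,yaw to points lying on front/left/right/back faces and roof edges"""
    from scipy.optimize import least_squares
    Q=np.vstack(sets); Q=Q[np.isfinite(Q).all(1)]; Q=Q[(Q[:,2]>.03)&(Q[:,2]<.225)]
    def loc(p):
        c,s=np.cos(p[2]),np.sin(p[2]); d=Q[:,:2]-p[:2]; return np.c_[d[:,0]*c+d[:,1]*s,-d[:,0]*s+d[:,1]*c]
    for it in range(4):
        l=loc(x0); t=.02 if it<2 else .008
        m1=(abs(l[:,0]+.0825)<t)&(abs(l[:,1])<.13); m2=(abs(l[:,1]+.14)<t)&(abs(l[:,0])<.075); m3=(abs(l[:,1]-.14)<t)&(abs(l[:,0])<.075)
        f=lambda p:np.r_[loc(p)[m1,0]+.0825,loc(p)[m2,1]+.14,loc(p)[m3,1]-.14]
        r=least_squares(f,x0,loss='soft_l1',f_scale=.002); x0=r.x
    print('n',m1.sum(),m2.sum(),m3.sum(),'rms',np.sqrt((f(x0)**2).mean()), 'med',[np.median(a) for a in (loc(x0)[m1,0]+.0825,loc(x0)[m2,1]+.14,loc(x0)[m3,1]-.14) if len(a)])
    return x0
def tow(p,l): 
    l=np.atleast_2d(l); c,s=np.cos(p[2]),np.sin(p[2]); return l@np.array([[c,s],[-s,c]])+p[:2]
E
python3 - <<'E'
from h import *
S=[np.load(n+'0.npy')[b[2]:b[3],b[0]:b[1]].reshape(-1,3) for n,b in(('scene',(290,450,140,290)),('side',(230,345,115,250)))]
for s in (S,[S[0]],[S[1]]):
    p=fit_cab(s,[.652,-.097,.07]); print(p)
p=fit_cab(S,[.652,-.097,.07])
print('pin',tow(p,[-.1165,-.1]),'handle',tow(p,[-.1185,-.012]),'wheel',tow(p,[.008,.03]))
# pin head & peg candidates
for s in S:
    w=tow(p,[.008,.03])[0]; d=s[:,:2]-w; m=(s[:,2]>.293)&(s[:,2]<.32)&(np.hypot(*d.T)<.075)&(np.hypot(*d.T)>.03)
    q=d[m].mean(0) if m.any() else None; print('peg',m.sum(),s[m].mean(0),q, m.any() and np.degrees(np.arctan2(q[1],q[0])-p[2]))
    rm=(s[:,2]>.275)&(s[:,2]<.295)&(np.hypot(*d.T)<.08);print('rim',rm.sum(),(s[rm].min(0)+s[rm].max(0))/2)
    d=s[:,:2]-tow(p,[-.1165,-.1])[0]; m=(s[:,2]>.195)&(np.hypot(*d.T)<.02); print('pin',m.sum(),s[m].mean(0) if m.any() else 0)
    d=s[:,:2]-tow(p,[-.1185,-.012])[0]; m=(s[:,2]>.165)&(np.hypot(*d.T)<.02); print('handle',m.sum(),s[m].mean(0) if m.any() else 0)
E
```

```text
n 3508 1638 2430 rms 0.0019324671759739158 med [np.float64(2.6750041861256513e-05), np.float64(0.00010699472504679952), np.float64(-0.00015288252699101335)]
[ 0.65216073 -0.09683425  0.07466355]
n 2625 1634 0 rms 0.0015874526765410992 med [np.float64(5.669709522443389e-05), np.float64(-2.538039316421492e-05)]
[ 0.65231534 -0.0966892   0.07476267]
n 888 0 2432 rms 0.0022839727846241894 med [np.float64(9.05319530743326e-05), np.float64(6.469976200546013e-06)]
[ 0.6516692  -0.09700655  0.0728732 ]
n 3508 1638 2430 rms 0.0019324671759739158 med [np.float64(2.6750041861256513e-05), np.float64(0.00010699472504679952), np.float64(-0.00015288252699101335)]
pin [[ 0.54344472 -0.20524587]] handle [[ 0.53488601 -0.11764023]] wheel [[ 0.65790062 -0.06632108]]
peg 18 [ 0.68420238 -0.02361324  0.30037852] [0.02630176 0.04270784] 54.095122378197935
rim 447 [ 0.65612483 -0.06767771  0.28510732]
pin 57 [ 0.54069856 -0.20897959  0.21774702]
handle 116 [ 0.53732765 -0.12040686  0.19961531]
peg 16 [ 0.68507673 -0.01746459  0.29995339] [0.02717611 0.04885649] 56.63737017365126
rim 483 [ 0.65689619 -0.06411623  0.28487866]
pin 39 [ 0.54247869 -0.20041231  0.21547769]
handle 99 [ 0.53795988 -0.11355248  0.19791803]
```

```bash
cat >> h.py <<'E'
CAB=[.6521,-.0968,.0746]
def rel(x,y,z,yaw=None):
    """world target -> row numbers from the present pose (assumes commanded=measured)"""
    o=telemetry.get_obs(); M=R.from_euler('xyz',o['ee_rot']).as_matrix(); d=M.T@(np.array([x,y,z])-o['ee_pos'])*1000
    y0=np.arctan2(M[1,0],M[0,0]); s=0 if yaw is None else -np.degrees((yaw-y0+np.pi)%(2*np.pi)-np.pi)
    return np.round(np.r_[d,s],1)
E
python3 -c "
from h import *
print(rel(.542,-.205,.33,.0746+np.pi/2))"
```

```text
[-581.5  576.7  -73.7  -19.4]
```

Call:
carry_out(rows=[[0,0,-62,0,0],[0,0,-124,0,0],[-60,60,-144,-5,0],[-581,577,-144,-19.4,120],[-581,577,-144,-19.4,120],[-581,577,-144,-19.4,120],[-581,577,-144,-19.4,120],[-581,577,-144,-19.4,120],[-581,577,-144,-19.4,120],[-581,577,-144,-19.4,120],[-581,577,-144,-19.4,120],[-581,577,-144,-19.4,120]], squeeze=30)

```text
clock: 1.75
ee_pos: [0.4432, -0.0311, 0.399]
ee_rot: [3.141, -0.0, 1.645]
contact_force: [0.7, 1.1, -0.3]
gripper_width: 0.0455
```

Call:
carry_out(rows=[[-50,25,0,0,120],[-100,50,0,0,120],[-150,70,10,0,120],[-160,80,40,0,120],[-160,80,60,0,120],[-160,80,60,0,120]])

```text
clock: 2.5
ee_pos: [0.5335, -0.1823, 0.3373]
ee_rot: [-3.139, -0.002, 1.645]
contact_force: [-0.2, -0.1, -0.1]
gripper_width: 0.0453
```

```bash
python3 -c "
from h import *
i,P=cam('wrist'); save('w1.png',i); np.save('w1.npy',P)
o=telemetry.get_obs(); print(o['ee_pos'],o['qd']); print(rel(.542,-.205,.225,.0746+np.pi/2))
q=P.reshape(-1,3)
for nm,l,lo,hi in(('pin',[-.1165,-.1],.222,.24),('handle',[-.1185,-.012],.21,.235)):
    d=q[:,:2]-tow(CAB,l)[0]; m=(q[:,2]>lo)&(q[:,2]<hi)&(np.hypot(*d.T)<.022); print(nm,m.sum(),q[m].mean(0),(q[m].min(0)+q[m].max(0))/2, tow(CAB,l))
"
```

```text
[ 0.53401697 -0.18237656  0.33874364] [ 0.00482668 -0.01839569  0.02899114  0.00935595  0.00012627  0.00164159]
[-23.2   6.4 113.7   0. ]
pin 264 [ 0.54322326 -0.20538025  0.2308608 ] [ 0.54432673 -0.20557381  0.22914096] [[ 0.5433771  -0.20520471]]
handle 510 [ 0.54204422 -0.11875239  0.22513773] [ 0.54357585 -0.11769762  0.2199661 ] [[ 0.53482395 -0.11759853]]
```

View pics/w1.png

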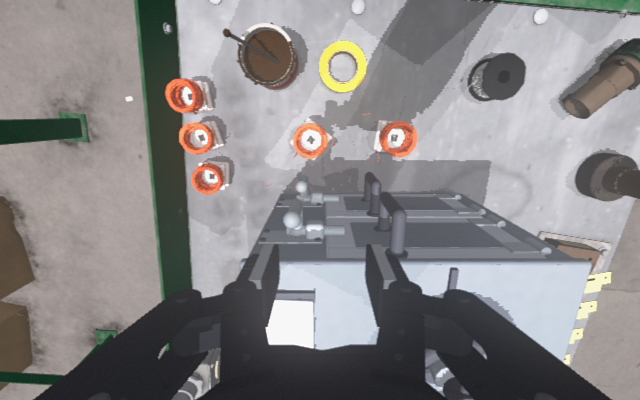

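Call:
carry_out(rows=[[-23,7.5,10,0,120],[-23,7.5,50,0,120],[-23,7.5,90,0,120],[-23,7.5,113,0,120],[-23,7.5,113,0,120],[-23,7.5,113,0,230],[-23,7.5,113,0,230],[-23,7.5,113,0,230],[-23,7.5,113,0,230]], squeeze=30)

```text
clock: 3.68
ee_pos: [0.5443, -0.2056, 0.2274]
ee_rot: [3.139, 0.002, 1.646]
contact_force: [0.4, -1.5, 5.8]
gripper_width: 0.0131
```

Call:
carry_out(rows=[[-8,0,0,0,230],[-16,0,0,0,230],[-24,0,0,0,230],[-30,0,0,0,230],[-33,0,0,0,230],[-33,0,0,0,230],[-33,0,0,0,230]])

```text
clock: 4.55
ee_pos: [0.5467, -0.2376, 0.2274]
ee_rot: [3.139, 0.0, 1.646]
contact_force: [-0.1, 1.8, 7.5]
gripper_width: 0.0124
```

Call:
carry_out(rows=[[-2,0,0,0,230],[-4,0,0,0,230],[-4,0,0,0,230]])

```text
clock: 4.92
ee_pos: [0.5466, -0.2382, 0.2272]
ee_rot: [3.139, -0.006, 1.648]
contact_force: [-0.9, 16.9, 12.0]
gripper_width: 0.0131
```

Call:
carry_out(rows=[[3,0,0,0,120],[3,0,0,0,120],[3,0,0,0,120],[3,0,-50,0,120],[3,0,-90,0,120],[60,-3,-90,0,100],[122,-3,-90,0,100],[122,-3,-90,0,100],[122,-3,-90,0,100]])

```text
clock: 6.05
ee_pos: [0.5343, -0.1206, 0.316]
ee_rot: [3.141, 0.001, 1.646]
contact_force: [0.2, -0.7, -0.7]
gripper_width: 0.0519
```

```bash
python3 -c "
from h import *
i,P=cam('wrist'); save('w2.png',i)
print(telemetry.get_obs()['ee_pos'],rel(.5348,-.1176,.215,.0746+np.pi/2))
q=P.reshape(-1,3)
for nm,l,lo,hi in(('pin',[-.1165,-.132],.222,.24),('handle',[-.1185,-.012],.19,.235),('bar',[-.1185,-.012],.17,.21)):
    d=q[:,:2]-tow(CAB,l)[0]; m=(q[:,2]>lo)&(q[:,2]<hi)&(np.hypot(*d.T)<.022); print(nm,m.sum(),q[m].mean(0),(q[m].min(0)+q[m].max(0))/2, tow(CAB,l))
"
```

```text
[ 0.53433274 -0.12117068  0.31579958] [  3.6   0.7 100.8  -0. ]
pin 354 [ 0.54550863 -0.23510633  0.23036964] [ 0.54671725 -0.2363043   0.22855298] [[ 0.54576209 -0.23711571]]
handle 687 [ 0.54056829 -0.11765056  0.22183342] [ 0.54358805 -0.11724441  0.21003867] [[ 0.53482395 -0.11759853]]
bar 174 [ 0.53189534 -0.11839357  0.19157864] [ 0.53306474 -0.11784625  0.19004883] [[ 0.53482395 -0.11759853]]
```

View pics/w2.png

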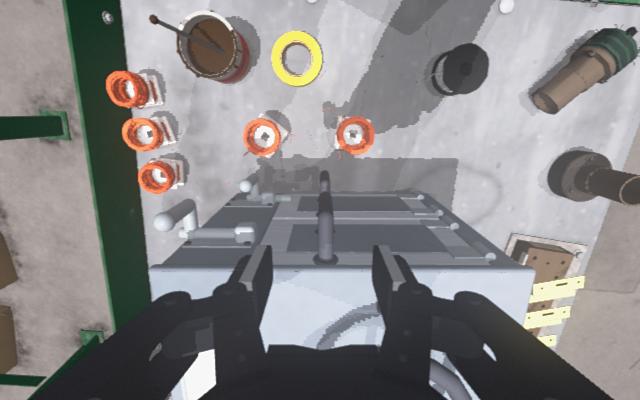

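Call:
carry_out(rows=[[3.5,0.5,50,0,100],[3.5,0.5,90,0,100],[3.5,0.5,100,0,100],[3.5,0.5,101,0,100],[3.5,0.5,101,0,230],[3.5,0.5,101,0,230],[3.5,0.5,101,0,230],[3.5,0.5,101,0,230]], squeeze=40)

```text
clock: 7.1
ee_pos: [0.5351, -0.118, 0.2161]
ee_rot: [3.14, 0.003, 1.645]
contact_force: [-0.7, -5.1, 3.9]
gripper_width: 0.0108
```

Call:
carry_out(rows=[[2.8,-9,0,4,230],[8.2,-22,0,10,230],[17.5,-38.4,0,18,230],[29,-53.4,0,26,230],[42.3,-66.5,0,34,230],[57.5,-77.8,0,42,230],[57.5,-77.8,0,42,230]])

```text
clock: 7.98
ee_pos: [0.453, -0.0648, 0.2161]
ee_rot: [3.139, -0.001, 0.913]
contact_force: [1.3, 0.2, 6.3]
gripper_width: 0.0113
```

Call:
carry_out(rows=[[2.8,-9,0,4,230],[8.2,-22,0,10,230],[17.5,-38.4,0,18,230],[29,-53.4,0,26,230],[42.3,-66.5,0,34,230],[57.5,-77.8,0,42,230],[74,-86.7,0,50,230],[74,-86.7,0,50,230],[74,-86.7,0,50,230]])

```text
clock: 9.1
ee_pos: [0.4312, 0.046, 0.216]
ee_rot: [3.141, -0.004, 0.043]
contact_force: [3.1, 1.0, 5.9]
gripper_width: 0.0111
```

```bash
python3 -c "
from h import *
o=telemetry.get_obs(); print(o['joints'],o['ee_rot'],o['contact_force'],tow(CAB,[-.2125,.154]))"
```

```text
[-6.22309975e-02  1.45212896e-01 -4.53659623e-01  9.68108211e-01
 -4.81579902e-04  1.46567523e+00] [ 3.14071337 -0.003744    0.04289082] [3.06651601 0.9537002  5.89225084] [[0.42871328 0.04093388]]
```

Call:
carry_out(rows=[[0,0,0,0,100],[0,0,0,0,100],[0,0,0,0,100],[0,0,-50,0,100],[0,0,-110,0,100],[0,0,-160,0,110],[50,15,-164,8,110],[100,30,-164,16,110],[150,45,-164,24,110],[200,60,-164,32,110],[225,75,-164,33.5,110],[225,75,-164,33.5,110]])

```text
clock: 10.6
ee_pos: [0.6582, -0.0208, 0.3767]
ee_rot: [3.14, 0.002, -0.546]
contact_force: [0.2, 0.3, 0.2]
gripper_width: 0.0484
```

```bash
python3 -c "
from h import *
w=tow(CAB,[.008,.03])[0]
for n in('wrist','scene','side'):
    i,P=cam(n); save(n+'3.png',i); q=P.reshape(-1,3); d=q[:,:2]-w; r=np.hypot(*d.T)
    m=(q[:,2]>.296)&(q[:,2]<.311)&(r>.035)&(r<.072)
    if m.any():
        a=q[m].mean(0); e=a[:2]-w; print(n,m.sum(),a,(q[m].min(0)+q[m].max(0))/2,np.hypot(*e)*1e3,np.degrees(np.arctan2(e[1],e[0])-CAB[2]))
    m=(q[:,2]>.275)&(q[:,2]<.293)&(r>.04)&(r<.07); 
    if m.sum()>50: print(' rim',m.sum(),cv2.fitEllipse((q[m,:2]*1e3).astype(np.float32)))
print(telemetry.get_obs()['ee_pos'],telemetry.get_obs()['ee_rot'])
s=cv2.imread('pics/wrist3.png'); t=cv2.imread('pics/scene3.png')[130:290,280:450]
cv2.imwrite('pics/c3.png',np.hstack([cv2.resize(s,(400,250)),cv2.resize(t,(266,250),interpolation=3)]))
"
```

```text
wrist 272 [ 0.68749929 -0.02010672  0.30426674] [ 0.68734293 -0.02063707  0.30145474] 54.883524541109196 53.01683666498482
 rim 5343 ((660.3353271484375, -63.846370697021484), (104.1884765625, 104.85722351074219), 173.89688110351562)
scene 13 [ 0.68381488 -0.02461881  0.30349193] [ 0.68522272 -0.02426356  0.30278345] 49.100443262604976 53.789306275447515
 rim 343 ((655.8109741210938, -69.393310546875), (105.45263671875, 105.59873962402344), 138.0083465576172)
side 14 [ 0.684758   -0.01778393  0.30076749] [ 0.68522657 -0.01655162  0.30081231] 55.47113547268526 56.6982922250622
 rim 347 ((657.0167236328125, -62.1121826171875), (106.06219482421875, 106.28553771972656), 79.80619812011719)
[ 0.65640013 -0.01941389  0.37886156] [ 3.14149018e+00  5.81681218e-04 -5.44233116e-01]
```

View pics/c3.png

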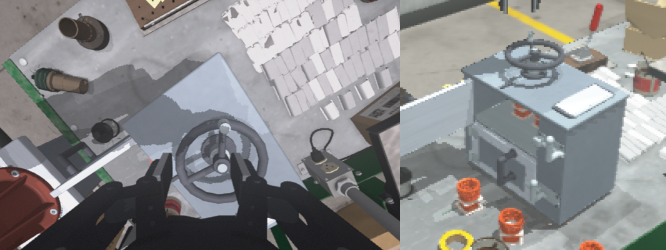

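Call:
carry_out(rows=[[26.5,-14.5,10,1,110],[26.5,-14.5,30,1,110],[26.5,-14.5,50,1,110],[26.5,-14.5,61,1,110],[26.5,-14.5,61,1,110],[26.5,-14.5,61,1,230],[26.5,-14.5,61,1,230],[26.5,-14.5,61,1,230],[26.5,-14.5,61,1,230]], squeeze=40)

```text
clock: 11.88
ee_pos: [0.6875, -0.0211, 0.3188]
ee_rot: [-3.141, -0.001, -0.562]
contact_force: [-0.4, 0.4, 4.7]
gripper_width: 0.0092
```

```bash
python3 -c "
from h import *
i,P=cam('wrist'); j,Q=cam('side'); save('w4.png',i)
cv2.imwrite('pics/c4.png',np.hstack([cv2.resize(i[150:400,180:480,::-1],(480,400)),cv2.resize(j[90:190,240:340,::-1],(320,400),interpolation=3)[:, :300]]))
"
```

```text
(no output)
```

View pics/c4.png

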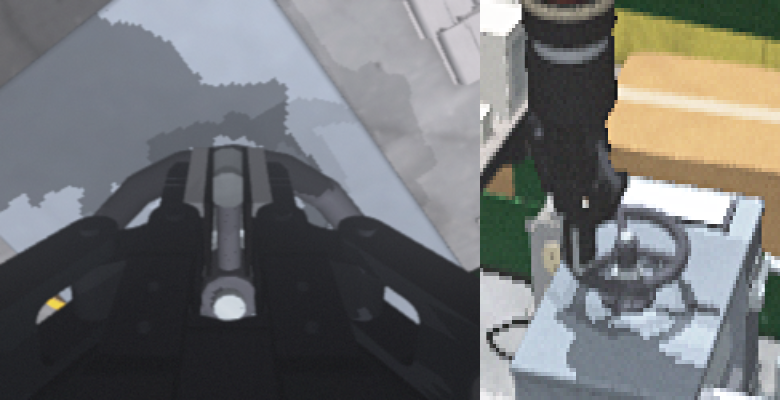

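Call:
carry_out(rows=[[-4.6,0.2,1.5,-5,230],[-13.7,1.8,1.5,-15,230],[-22.4,5,1.5,-25,230],[-30.4,9.6,1.5,-35,230],[-37.5,15.5,1.5,-45,230],[-43.4,22.6,1.5,-55,230],[-45.9,26.5,1.5,-60,230],[-45.9,26.5,1.5,-60,230]])

```text
clock: 12.98
ee_pos: [0.6345, -0.0191, 0.3186]
ee_rot: [3.14, -0.003, 0.486]
contact_force: [-3.6, -0.1, 13.7]
gripper_width: 0.0094
```

```bash
python3 -c "
from h import *
o=telemetry.get_obs(); w=tow(CAB,[.008,.03])[0]
i,P=cam('wrist'); save('w5.png',i); e=np.array(o['ee_pos'][:2])-w; print(o['ee_pos'],o['ee_rot'],o['joints'],np.hypot(*e),np.degrees(np.arctan2(e[1],e[0])-CAB[2]))
cv2.imwrite('pics/c5.png',i[150:400,180:480,::-1])
"
```

```text
[ 0.63450249 -0.01912417  0.31864941] [ 3.13960460e+00 -2.78111961e-03  4.86017970e-01] [-1.45243502e-01  4.88535559e-01  3.06355972e-01  1.38519831e+00
  3.63916942e-05  9.39537681e-01] 0.05262200189120537 112.054932380827
```

View pics/c5.png

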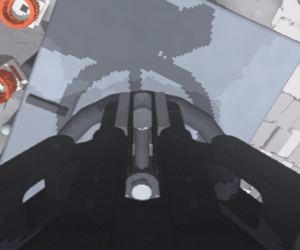

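Call:
carry_out(rows=[[-4.6,0.2,-2,-5,230],[-13.7,1.8,-2,-15,230],[-22.4,5,-2,-25,230],[-30.4,9.6,-2,-35,230],[-37.5,15.5,-2,-45,230],[-43.4,22.6,-2,-55,230],[-48,30.6,-2,-65,230],[-49.1,33.1,-2,-68,230],[-49.1,33.1,-2,-68,230],[-49.1,33.1,-2,-68,230]])

```text
clock: 14.28
ee_pos: [0.6058, -0.0718, 0.3188]
ee_rot: [-3.141, 0.001, 1.67]
contact_force: [-4.0, -2.5, 5.1]
gripper_width: 0.0093
```

```bash
python3 -c "
from h import *
o=telemetry.get_obs(); w=tow(CAB,[.008,.03])[0]
e=np.array(o['ee_pos'][:2])-w; print(o['ee_pos'],o['ee_rot'],np.hypot(*e),np.degrees(np.arctan2(e[1],e[0])-CAB[2])%360, rel(*(w+.053*np.array([np.cos(np.pi+CAB[2]),np.sin(np.pi+CAB[2])])),.3175,CAB[2]+np.pi/2))
"
```

```text
[ 0.60576007 -0.07179367  0.31878314] [-3.14093163e+00  1.36116981e-03  1.67030903e+00] 0.05237203913274067 181.76105311897857 [ 1.6 -0.6  1.3  1.4]
```

Call:
carry_out(rows=[[1.5,-0.5,0,1.4,230],[1.5,-0.5,0,1.4,230],[1.5,-0.5,0,1.4,110],[1.5,-0.5,0,1.4,110],[1.5,-0.5,0,1.4,110],[1.5,-0.5,-40,1.4,110],[1.5,-50,-60,1.4,110],[1.5,-80,-60,1.4,110],[1.5,-80,-60,1.4,110],[1.5,-80,-60,1.4,110]])

```text
clock: 15.52
ee_pos: [0.527, -0.0777, 0.3783]
ee_rot: [3.141, -0.0, 1.647]
contact_force: [-0.7, 0.2, -1.2]
gripper_width: 0.049
```

```bash
cat > chk.py <<'E'
from h import *
import sys
w=tow(CAB,[.008,.03])[0]
print(telemetry.get_obs()['ee_pos'])
for n in('wrist','scene','side'):
    i,P=cam(n); save(n+sys.argv[1]+'.png',i); q=P.reshape(-1,3); d=q[:,:2]-w; r=np.hypot(*d.T)
    m=(q[:,2]>.297)&(q[:,2]<.311)&(r>.035)&(r<.072)
    m2=(q[:,2]>.275)&(q[:,2]<.293)&(r>.04)&(r<.07); c=w
    if m2.sum()>50: c=np.array(cv2.fitEllipse((q[m2,:2]*1e3).astype(np.float32))[0])/1e3
    if m.any():
        a=q[m].mean(0); b=(q[m].min(0)+q[m].max(0))[:2]/2
        for e in (a[:2]-w,b-w,a[:2]-c,b-c): print(n,m.sum(),a,c,np.hypot(*e)*1e3,np.degrees(np.arctan2(e[1],e[0])-CAB[2])%360)
    d=q[:,:2]-tow(CAB,[-.1165,-.132])[0]; m=(q[:,2]>.22)&(q[:,2]<.24)&(np.hypot(*d.T)<.025)
    if m.any(): print(n,'pin cab y off',((q[m][:,:2]-CAB[:2])@[-np.sin(CAB[2]),np.cos(CAB[2])]).mean())
    h=tow(CAB,[-.0825,.118])[0]; l=(q[:,:2]-CAB[:2])@np.array([[np.cos(CAB[2]),-np.sin(CAB[2])],[np.sin(CAB[2]),np.cos(CAB[2])]])
    m=(q[:,2]>.21)&(q[:,2]<.235)&(l[:,0]<-.1)&(l[:,0]>-.29)&(abs(l[:,1]-.118)<.03)
    if m.sum()>20: print(n,'leaf slope deg',m.sum(),np.degrees(np.arctan(np.polyfit(l[m,0],l[m,1],1)[0])))
E
python3 chk.py 6; python3 -c "
import cv2,numpy as np
s=cv2.imread('pics/wrist6.png');t=cv2.imread('pics/scene6.png')[130:290,280:450]
cv2.imwrite('pics/c6.png',np.hstack([cv2.resize(s,(480,300)),cv2.resize(t,(319,300),interpolation=3)]))"
```

```text
[ 0.52701984 -0.07768512  0.37827885]
wrist 223 [ 0.60516063 -0.07003087  0.30385141] [ 0.6406665  -0.06865373] 52.814047480993416 179.79050882499823
wrist 223 [ 0.60516063 -0.07003087  0.30385141] [ 0.6406665  -0.06865373] 51.344441907709964 179.71733817640188
wrist 223 [ 0.60516063 -0.07003087  0.30385141] [ 0.6406665  -0.06865373] 35.532572530061564 177.9469118682395
wrist 223 [ 0.60516063 -0.07003087  0.30385141] [ 0.6406665  -0.06865373] 34.06598211318133 177.7571641532346
wrist pin cab y off -0.1297420894563895
wrist leaf slope deg 4310 -2.9300663422469957
scene 15 [ 0.60410892 -0.07164032  0.30328574] [ 0.65553632 -0.06958555] 53.99889558919357 181.41503833755183
scene 15 [ 0.60410892 -0.07164032  0.30328574] [ 0.65553632 -0.06958555] 53.53478708923098 180.5794281949332
scene 15 [ 0.60410892 -0.07164032  0.30328574] [ 0.65553632 -0.06958555] 51.46842568203487 178.01375703936588
scene 15 [ 0.60410892 -0.07164032  0.30328574] [ 0.65553632 -0.06958555] 51.052153563784046 177.10776693700663
scene pin cab y off -0.1342159915874234
scene leaf slope deg 417 -2.7719119448276044
side 14 [ 0.60518807 -0.06742179  0.30142509] [ 0.65706812 -0.06270298] 52.66597396071107 176.96017481568083
side 14 [ 0.60518807 -0.06742179  0.30142509] [ 0.65706812 -0.06270298] 51.748257516127715 176.95056079881383
side 14 [ 0.60518807 -0.06742179  0.30142509] [ 0.65706812 -0.06270298] 52.094202490431066 180.9228487462252
side 14 [ 0.60518807 -0.06742179  0.30142509] [ 0.65706812 -0.06270298] 51.178108550307655 180.98415223883256
side pin cab y off -0.12836885854226138
side leaf slope deg 434 -2.2921490707685392
```

View pics/c6.png

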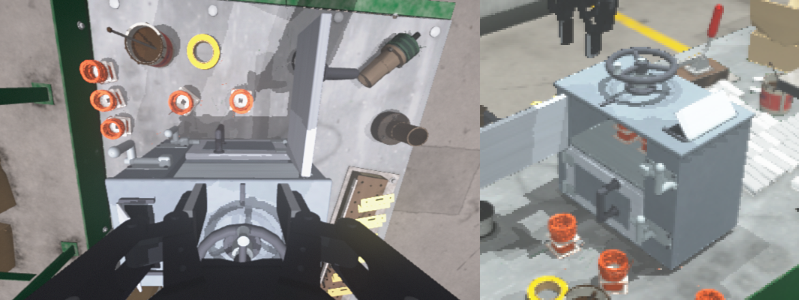

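```bash
python3 - <<'E'
from h import *
for n in('scene','side'):
    v=[]
    for P,y in((np.load(n+'0.npy'),-.1),(cam(n)[1],-.132)):
        q=P.reshape(-1,3); d=q[:,:2]-tow(CAB,[-.1165,y])[0]; m=(q[:,2]>.2)&(q[:,2]<.24)&(np.hypot(*d.T)<.02)
        l=((q[m][:,:2]-CAB[:2])@[-np.sin(CAB[2]),np.cos(CAB[2])]); v.append((m.sum(),l.mean(),np.median(l)))
    print(n,v)
E
```

```text
scene [(np.int64(51), np.float64(-0.10346519051795716), np.float64(-0.10350792394828136)), (np.int64(60), np.float64(-0.13456091924018118), np.float64(-0.13516148731550143))]
side [(np.int64(33), np.float64(-0.09562859638248972), np.float64(-0.0954957843050322)), (np.int64(33), np.float64(-0.12692386464561928), np.float64(-0.12632495184557552))]
```

Call:
carry_out(rows=[[-50,5,0,0,255],[-100,9.5,0,0,255],[-116,9.5,0,0,255],[-116,9.5,40,0,255],[-116,9.5,90,0,255],[-116,9.5,140,0,255],[-116,9.5,146,0,255],[-124,9.5,146,0,255],[-130,9.5,146,0,255],[-134,9.5,146,0,255],[-136,9.5,146,0,255],[-136,9.5,146,0,255]])

```text
clock: 17.27
ee_pos: [0.5464, -0.2128, 0.2326]
ee_rot: [3.141, 0.0, 1.647]
contact_force: [-0.5, 1.1, -0.4]
gripper_width: -0.0001
```

Call:
carry_out(rows=[[-2,0,0,0,255],[-4,0,0,0,255],[-5,0,0,0,255],[-5,0,0,0,255]])

```text
clock: 17.77
ee_pos: [0.5466, -0.2168, 0.2323]
ee_rot: [-3.142, -0.002, 1.648]
contact_force: [-0.1, 5.2, 1.4]
gripper_width: 0.0003
```

Call:
carry_out(rows=[[-1,0,0,0,255],[-2,0,0,0,255],[-2,0,0,0,255]])

```text
clock: 18.15
ee_pos: [0.5466, -0.2174, 0.2322]
ee_rot: [-3.141, -0.004, 1.649]
contact_force: [-1.0, 12.5, 3.8]
gripper_width: 0.0001
```

Call:
carry_out(rows=[[6,0,0,0,255],[12,0,0,0,255],[12,0,-50,0,255],[12,0,-110,0,255],[12,-50,-160,0,255],[12,-100,-160,0,255],[12,-100,-160,0,255],[12,-100,-160,0,255]])

```text
clock: 19.15
ee_pos: [0.4464, -0.2155, 0.3926]
ee_rot: [3.141, 0.001, 1.647]
contact_force: [-0.4, -0.2, 0.1]
gripper_width: -0.0002
```

```bash
python3 chk.py 7 | grep -v '^wrist 2'; python3 -c "
import cv2,numpy as np
s=cv2.imread('pics/wrist7.png');t=cv2.imread('pics/scene7.png')[130:330,240:450]
cv2.imwrite('pics/c7.png',np.hstack([cv2.resize(s,(480,300)),cv2.resize(t,(315,300),interpolation=3)]))"
```

```text
[ 0.44641598 -0.21549307  0.39255698]
wrist pin cab y off -0.13818881372892428
wrist leaf slope deg 4215 -2.8053236501436967
scene pin cab y off -0.13405329764377455
scene leaf slope deg 413 -2.6127432938430446
side 14 [ 0.60476811 -0.06748042  0.30147458] [ 0.65715118 -0.06301691] 53.08712316839862 177.0136706437813
side 14 [ 0.60476811 -0.06748042  0.30147458] [ 0.65715118 -0.06301691] 52.042414883328284 177.95351183500802
side 14 [ 0.60476811 -0.06748042  0.30147458] [ 0.65715118 -0.06301691] 52.57289281708383 180.59609340183104
side 14 [ 0.60476811 -0.06748042  0.30147458] [ 0.65715118 -0.06301691] 51.5847400682524 181.61542252583507
side pin cab y off -0.1291324009512408
side leaf slope deg 438 -2.16513599974685
```

View pics/c7.png

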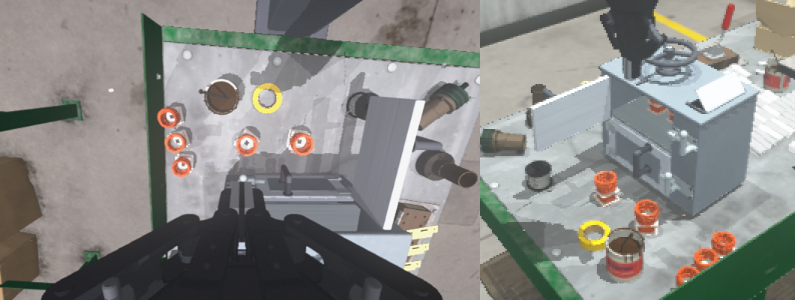

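Upper leaf stands open at about 92–93°, the upper bolt is home, the lower leaf is shut and bolted, the peg is over the rib, and the bystanders look unmoved. The arm is clear, so I am handing in.

```bash
python3 -c "
from bench import job; print(job.hand_in())"
```

```text
the job is handed in; nothing more can be done
None
```

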